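# Fetch the prism from its pocket with the tongs and stand it on the spectrometer

## Task

Take the sprung tongs out of their wooden block, reach with them into the accessory case, squeeze them on the knob of the mounted glass prism and lift it out of its deep pocket. Stand the prism upright in the middle of the spectrometer's round stage without dropping it, let it go, and put the tongs back upright in their block. Keep the gripper's own fingers off the prism, and leave the mirror, the grating and the eyepiece in their pockets.

Things in the scene. Friction and masses are not known exactly. Their poses are not given: they have to be found in the camera images.
- tongs: Sprung steel tongs, black finger plates and tips, standing tips down in the block; 113 mm tall, 60 g. Origin midway between the tips, at their lower ends; z runs up to the bow, y is the line along which the arms close (a half turn about z makes no difference). At rest the tips are 23 mm apart inside, 31 mm outside; each is 10 mm wide along x, its gripping pad 16 mm high from the lower end.
- tongs_grip (a point): Where to hold the tongs: between the finger plates, 70 mm above the tips, 43 mm below the bow's top. Plates 16 mm wide, 36 mm high, 39 mm apart over their outer faces at rest. The spring needs about 4 N at rest, 12 N shut: held at 36 to 38 mm the tongs are carried firmly, tips 19 to 21 mm apart. Squeeze with 20 to 40 N to hold the prism's knob (plates then 32 to 33 mm apart).
- jaw_left (a joint): Squeeze of the tongs: angle of one arm, rad, from rest (0, open) to its stop (0.085, tips about 6 mm apart). The other arm always mirrors it. About 0.06 when shut on the prism's knob. The reading is noisy, about 0.01.
- block: Beech block that holds the tongs, 52 x 74 x 46 mm (x, y, z), fixed. Origin at the centre of its underside, z up. In its top is one slot, 18 mm along x and 41 mm along y, 40 mm deep (floor 6 mm above the bench), with a small lead-in; the tongs stand on its floor with their y along the block's y.
- case: Wooden accessory case without its lid, 112 x 112 x 80 mm, fixed. Origin at the centre of its underside. Four square pockets, 2 by 2, each 47 mm wide and 74 mm deep (floor 6 mm above the bench), walls 6 mm, pocket centres 26.5 mm from the middle in its x and y. Each pocket holds one accessory, in any order.
- prism: Three-sided glass prism in a mount, standing in a pocket of the case; 47 mm tall, 70 g. Round base 34 mm across, glass, black triangular cap 28 mm a side with its top 31 mm above the underside, and on it a plain steel knob 11 mm in diameter, 16 mm high. The only accessory with a knob. Origin at the centre of its underside, z up.
- prism_knob (a point): Middle of the prism's knob, 40 mm above its underside.
- spectrometer: Student spectrometer, fixed: grey tripod, divided circle 176 mm across at 102 mm height, collimator tube towards its -y, telescope tube towards 40 degrees from its +x to its +y. Both tubes are level, begin 60 mm from the axis, end within 255 mm; tops 191 mm above the bench. Beyond the collimator, 330 mm from the axis, a lamp 290 mm tall. Origin on the axis, on the bench.
- stage (a point): Centre of the top of the spectrometer's round dark stage, 84 mm in diameter, flat, 155 mm above the bench.
- mirror: Round mirror in a black ring on a round base, 41 mm tall, in a pocket of the case; leave it. Origin at the centre of its underside.
- grating: Square grating in a metal frame on a round base, 36 mm tall, in a pocket of the case; leave it. Origin at the centre of its underside.
- eyepiece: Short black and steel eyepiece, 31 mm across, 40 mm tall, in a pocket of the case; leave it. Origin at the centre of its underside.
Things that resemble listed ones, but are neither listed nor needed, are in the scene too. There is more than one size of the tongs; the job needs the largest.

How it is judged:
On the way, in this order (a step that is already met when the one before it is completed fails the run):
1. the prism hangs in the tongs, clear above the case (contact force between tongs and prism above 0.4 N and z of prism in the frame of case above 0.085 m), for 0.1 s.
2. the prism stands on the stage, let go by the tongs (contact force between tongs and prism below 0.05 N and distance between prism and stage below 0.015 m and angle between prism's own z axis and vertical below 0.08 rad), for 0.3 s.
At the end, for the whole second after the job is handed in: The prism stands upright (within 0.08 rad), at rest and let go on the spectrometer's stage, its centre within 15 mm of the stage's centre; the tongs stand, let go and at rest, in the slot of their block with their tips on its floor (within 6 mm) and upright within 0.2 rad (horizontal distance between prism and stage below 0.015 m and z of prism in the frame of stage between -0.003 and 0.003 m and angle between prism's own z axis and vertical below 0.08 rad and linear speed of each of prism, tongs below 0.02 m/s and horizontal distance between tongs and block below 0.015 m and z of tongs in the frame of block below 0.012 m and angle between tongs's own z axis and vertical below 0.2 rad); the robot touches nothing.
It fails at once if the gripper's fingers or the arm touch the prism (contact force between any of the fingers, the arm and prism above 0.3 N).
It fails at once if the prism is dropped: it moves faster than 0.35 m/s while the tongs do not hold it (contact force between tongs and prism below 0.05 N and linear speed of prism above 0.35 m/s).
It fails at once if the mirror, the grating or the eyepiece is moved by more than 20 mm (distance of any of mirror, grating, eyepiece from where it was at the start of the episode above 0.02 m).
It also fails if it takes over 48 s, if anything falls off the work surface, if the arm or the gripper's body presses on something with over 40 N, if the wrist force passes 120 N, or if a joint passes its speed limit or range.

## Robot

A 7-joint arm with a two-finger parallel gripper is mounted at the origin on the work surface. World frame = base frame: x ahead of the robot, y to its left, z up, the work surface at z = 0. Lengths are in m, angles in rad, forces in N, time in s.
With the tool pointing down it reaches from about 0.4 to 0.85 m from the base axis. Payload 10.4 kg.
Tool frame: the origin (TCP) lies between the finger pads; the fingertips stand 19 mm ahead of it and the grasp point (between the pads) is the TCP; z points along the fingers, y is the direction in which the jaws open and shut (so a half turn about z gives the same grasp; the last joint's range is limited). The gripper opens to 85 mm and grips with 20 to 120 N. Pads are 22 mm wide; open, the fingers measure 114 mm over their backs; the gripper's body (76 mm by 85 mm) begins 54 mm behind the grasp point. The pads swing forward as they close: fully open they stand 13 mm farther back than shut.
Start: joints at [1.137, 0.332, -0.065, 1.46, 0.022, 1.35, -0.088], TCP at [0.25, -0.573, 0.25] pointing down, gripper open.
Joint ranges: [-2.6, 2.6], [-0.5, 2.12], [-1.47, 1.34], [0.16, 2.42], [-1.27, 4.41], [0.06, 2.06], [-2.6, 2.6]. Speed limits (rad/s): [2.22, 2.22, 2.79, 2.79, 3.14, 3.14, 3.14].

## Interface

Orientations are given as a unit quaternion [x, y, z, w].
In Python, from workcell import manip gives the robot as it stands.
- The arm moves only by the shell command python3 -m jog 'ROWS' [FORCE]. ROWS is JSON, a list of rows, each an object with "offset": the shift along the tool's x, y, z as a fraction of full scale, a list of three; "rotation": the turn, a rotation vector about the tool's x, y, z as a fraction of full scale, a list of three; "fingers": the opening, from -1 (shut) to 1 (fully open), so that 0 is half open. A call has 1 to 8 rows; each row shifts and turns the commanded pose from where the row before left it, along the tool's axes as they then stand; what a row does not reach is not made up. Full scale, the value 1, is 0.15 m for a shift and 2 rad for a turn. A row lasts 1/8 s, in which the tool goes at most 62.5 mm and 10.7 degrees, less where a joint would pass 70% of its speed; a pose out of reach is approached as far as the arm can. A call with a number of a shift or a turn outside -1 to 1 is refused whole. A call with a gripper value outside its range is refused whole. The fingers move at their own pace and stop on an object; FORCE is the grip in N (left out, the last holds). Time passes only in rows, so rows that do not move let the fingers close. It gives the time, the measured TCP pose, the force and the opening at its end, in the units of the state.
- manip.get_obs(): the state, without advancing time (a new reading comes with each control period).
- manip.camera(name): name is "scene" or "side" or "wrist"; returns the picture (400x640x3 uint8, red, green, blue); there is no depth.
- manip.camera_info(name): a dict with "mtx" (3x3 intrinsics, pixels), "xyz" and "rotation" of the camera in the world. Camera axes: x right, y down, z forward; pixel columns grow to the right and rows downward; lengths in m; the calibration is good to about 2 mm. A picture is of the moment at which its call begins: read the wrist's pose just before it. camera_info takes no time and is no camera call; for the wrist camera it gives the pose at the moment of the call.
- manip.hand_in(): hands the job in, once; it reports no verdict.
Trained networks look in the newest picture that a camera, given by its name, has taken for a name from the list of things; names that differ only in an ending like _2 or _b are one class to them, and where a whole thing is asked for, a point or a joint stands for the part that bears it (a point fixed in the world has none). Each returns a list of dicts, best first, with "conf" (0 to 1); they miss things now and then, are a little off and sometimes report something else, mostly with a low value. They report only what shows in the picture. A call takes as long as a camera call. They do not tell look-alikes from the thing itself.
- manip.recognise(camera, query): "bbox" ([left, top, right, bottom] in pixels, round what is visible of it).
The state is a dict: "clock": time; "joint_pos": joint angles; "joint_velocities": joint speeds; "tau": joint torques, N m; "position": TCP position; "ee_rot": TCP orientation; "ft_force": force on the tool from outside, world axes, zero at the start; "torque": the same for the moment, N m; "grip_width": opening from 0.0 (shut) to 1.0 (fully open).
Only numpy, scipy, OpenCV 4.12 (cv2) and the standard library are available. Lean on these libraries where they do the work, as an engineer would, in place of code of your own. Each camera call takes 0.05 s, during which the arm holds its last target. There are 200 camera calls.

## Working session

There is one attempt and no reset: what is moved stays moved. The work goes in short steps, Python scripts to look and compute and a shell command to move; the robot and the scene stay as the last step left them, time stands still between calls to the robot, and variables do not carry over. Pictures are saved under pics/ and viewed, about 8 in all and at most 12, crops included, and the job is handed in when it is done.

```bash
mkdir -p pics; ls
cat > h.py <<'E'
import numpy as np, cv2
from workcell import manip
from scipy.spatial.transform import Rotation as R
def Rm(ci):
    r=np.array(ci["rotation"],float)
    return r if r.shape==(3,3) else R.from_quat(r).as_matrix()
def snap(n,f=None):
    ci=manip.camera_info(n); im=np.array(manip.camera(n))
    if f: cv2.imwrite('pics/'+f,im[:,:,::-1])
    return im,ci
def ray(ci,uv):
    d=Rm(ci)@np.linalg.inv(np.array(ci["mtx"]))@np.array([uv[0],uv[1],1.]); return np.array(ci["xyz"]),d
def atz(ci,uv,z):
    o,d=ray(ci,uv); return o+d*(z-o[2])/d[2]
def proj(ci,P):
    p=np.array(ci["mtx"])@(Rm(ci).T@(np.array(P,float)-np.array(ci["xyz"])));return p[:2]/p[2]
E
python3 - <<'E'
from h import *
print(manip.get_obs())
ims=[]
for n in("scene","side","wrist"):
    im,ci=snap(n,n+'0.png'); print(n,ci)
    for q in ("tongs","block","case","prism","prism_knob","stage","mirror"):
        print(q,[( [round(x) for x in d["bbox"]],round(d["conf"],2)) for d in manip.recognise(n,q)][:4])
E
```

```text
pics
{'clock': 0.0, 'joint_pos': array([ 1.13739902,  0.3328915 , -0.06468715,  1.46094004,  0.02158398,
        1.34991559, -0.08847133]), 'joint_velocities': array([ 0.00010194,  0.00049636, -0.00026712, -0.00076013,  0.0017344 ,
        0.0010495 , -0.00052596]), 'tau': array([-5.54775306e-04, -6.25457811e+01,  4.85483254e-02, -3.91612852e+01,
        1.61169574e-02,  1.00960521e-02, -2.61379466e-05]), 'position': array([ 0.24943987, -0.57268024,  0.24950423]), 'ee_rot': array([ 9.78976030e-01,  2.03974019e-01, -1.76464369e-04, -7.08225305e-04]), 'ft_force': array([-0.11584425, -0.77431609, -0.71364349]), 'torque': array([0.05527459, 0.00626978, 0.00331675]), 'grip_width': 0.9993370230438214}
scene {'mtx': array([[411.20478285,   0.        , 315.20024246],
       [  0.        , 411.20478285, 198.23774867],
       [  0.        ,   0.        ,   1.        ]]), 'xyz': array([ 1.11659014, -0.2637703 ,  0.79016277]), 'rotation': array([ 0.79581574,  0.47026046, -0.2020529 , -0.32358466])}
tongs [([308, 194, 324, 222], 0.78), ([320, 232, 334, 255], 0.65), ([296, 183, 299, 210], 0.54)]
b
[... 337 characters left out ...]
8901164, 0.65745819]), 'rotation': array([-0.19095376,  0.84227243, -0.49415231,  0.09963591])}
tongs [([353, 229, 366, 259], 0.81), ([318, 212, 326, 244], 0.78), ([292, 209, 298, 240], 0.45)]
block [([312, 230, 335, 264], 0.55)]
case [([239, 239, 311, 313], 0.76)]
prism []
prism_knob []
stage [([263, 106, 390, 206], 0.62)]
mirror []
wrist {'mtx': array([[284.34398749,   0.        , 320.03281798],
       [  0.        , 284.34398749, 198.4395081 ],
       [  0.        ,   0.        ,   1.        ]]), 'xyz': array([ 0.32201728, -0.54102732,  0.37483387]), 'rotation': array([ 0.82659878, -0.54144035, -0.08419913,  0.12840294])}
tongs []
block []
case []
prism []
prism_knob []
stage []
mirror []
```

```bash
sleep 6; python3 -c "
import cv2,numpy as np
a=[cv2.imread('pics/%s0.png'%n) for n in('scene','side')]
cv2.imwrite('pics/c0.png',cv2.resize(np.vstack(a),None,fx=.75,fy=.75))"
```

```text
(no output)
```

View pics/c0.png

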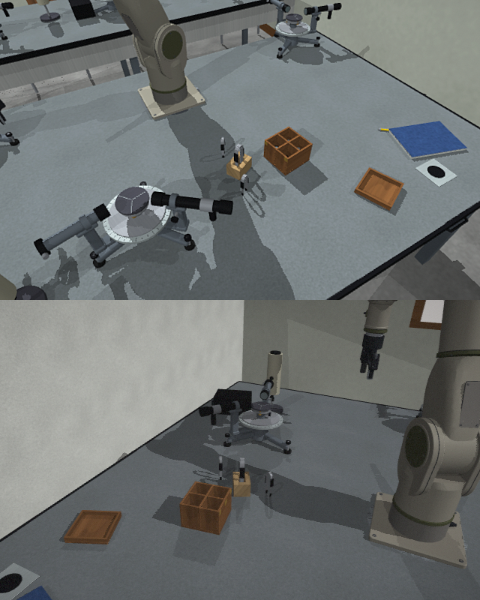

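The scene picture (native pixels) shows the spectrometer's stage at about (177,268) and the block with tongs at (320,215). Two other standing tongs are at (297,195) and (325,243). The case is at (384,200).

Run:
```python
from h import *
a=cv2.imread('pics/scene0.png')[160:270,270:430]; b=cv2.imread('pics/side0.png')[195:325,230:390]
cv2.imwrite('pics/c1.png',np.hstack([cv2.resize(a,(400,275),interpolation=cv2.INTER_CUBIC),cv2.resize(b,(400,325),interpolation=cv2.INTER_CUBIC)[:275]]))
a=cv2.imread('pics/scene0.png')[230:370,40:320];b=cv2.imread('pics/side0.png')[100:210,255:400]
cv2.imwrite('pics/c2.png',np.hstack([cv2.resize(a,(560,280),interpolation=cv2.INTER_CUBIC),cv2.resize(b,(240,182),interpolation=cv2.INTER_CUBIC).copy() if 0 else cv2.copyMakeBorder(cv2.resize(b,(240,182),interpolation=cv2.INTER_CUBIC),0,98,0,0,0)]))
c=np.vstack([cv2.imread('pics/c1.png'),cv2.imread('pics/c2.png')]); cv2.imwrite('pics/c3.png',c)
```

```text
(no output)
```

View pics/c3.png

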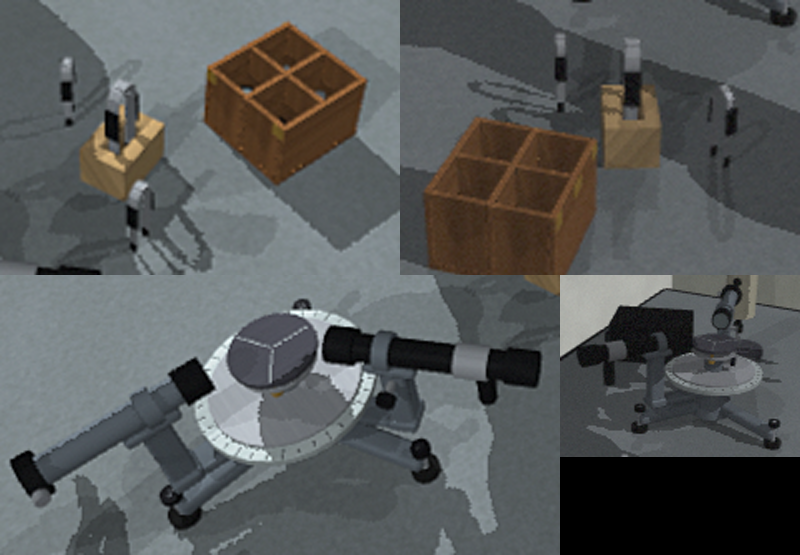

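Run:
```python
from h import *
cs=manip.camera_info("scene"); cd=manip.camera_info("side")
S=lambda x,y:(270+x/2.5,160+y/2.5); D=lambda x,y:(230+(x-400)/2.5,195+y/2.5)
print("case scene",np.round([atz(cs,S(*p),.08)[:2] for p in [(207,85),(290,22),(367,80),(279,128)]],3).tolist())
print("case side",np.round([atz(cd,D(*p),.08)[:2] for p in [(425,192),(480,119),(596,142),(556,216)]],3).tolist())
print("block scene",np.round([atz(cs,S(*p),.046)[:2] for p in [(82,150),(126,165),(164,126)]],3).tolist())
print("block side",np.round([atz(cd,D(*p),.046)[:2] for p in [(602,88),(654,88),(660,127),(606,132)]],3).tolist())
# tongs bow top
print("tongs top",atz(cs,S(125,85),.119),atz(cd,D(632,42),.119))
print("decoys",atz(cs,S(68,62),.09),atz(cs,S(142,186),.09),atz(cd,D(560,38),.09),atz(cd,D(728,90),.09))
print("stage",atz(cs,(40+272/2,230+76/2),.155),atz(cd,(255+168*145/240,100+69*110/182),.155))
# tubes in scene: collimator/telescope ends z~.17
c=lambda x,y:(40+x/2,230+(y-275)/2)
for p in [(345,342),(540,368),(195,378),(30,470)]: print(atz(cs,c(*p),.172))
```

```text
case scene [[0.522, 0.149], [0.485, 0.274], [0.593, 0.29], [0.604, 0.177]]
case side [[0.591, 0.288], [0.604, 0.181], [0.498, 0.166], [0.484, 0.268]]
block scene [[0.51, 0.016], [0.548, 0.044], [0.522, 0.101]]
block side [[0.552, 0.041], [0.507, 0.018], [0.476, 0.076], [0.517, 0.105]]
tongs top [0.51726967 0.06024971 0.119     ] [0.51328947 0.06023052 0.119     ]
decoys [0.43500764 0.04064785 0.09      ] [0.6099753  0.02591078 0.09      ] [0.59783319 0.04025307 0.09      ] [0.42023002 0.05353486 0.09      ]
stage [ 0.58983798 -0.2882724   0.155     ] [ 0.5642693  -0.28991735  0.155     ]
[ 0.62692702 -0.22582666  0.172     ]
[ 0.73935549 -0.08219963  0.172     ]
[ 0.59922427 -0.35565749  0.172     ]
[ 0.62389601 -0.49288485  0.172     ]
```

```bash
cat >> h.py <<'E'
def go(p,yaw=None):
    o=manip.get_obs(); T=R.from_quat(o["ee_rot"]); d=T.inv().apply(np.array(p)-o["position"])/.15
    m=T.as_matrix(); y=np.degrees(np.arctan2(m[1,0],m[0,0]))
    print("t",o["clock"],"pos",np.round(o["position"],4),"yaw",round(y,2),"tilt",np.round(m[:,2],4),"off",np.round(d,3),"len",round(np.linalg.norm(d),2))
    if yaw is not None:
        g=R.from_euler('z',yaw,degrees=True)*R.from_rotvec([np.pi,0,0])
        print("rot",np.round((T.inv()*g).as_rotvec()/2,4))
        print("off after turn",np.round(g.inv().apply(np.array(p)-o["position"])/.15,4))
E
python3 - <<'E'
from h import *
ci=manip.camera_info("wrist"); o=manip.get_obs()
T=R.from_quat(o["ee_rot"]).as_matrix()
print("cam axes in tool",np.round(T.T@Rm(ci),3),"off",T.T@(np.array(ci["xyz"])-o["position"]))
go([.47,.07,.27],27)
E
```

```text
cam axes in tool [[ 0.    -0.953 -0.303]
 [ 1.     0.    -0.   ]
 [ 0.    -0.303  0.953]] off [ 0.07917354 -0.00041124 -0.12447668]
t 1.2 pos [ 0.2496 -0.573   0.2503] yaw 23.54 tilt [ 1.e-04 -1.e-04 -1.e+00] off [ 3.059 -3.343 -0.131] len 4.53
rot [ 0.0001 -0.     -0.0302]
off after turn [ 3.2554 -3.1526 -0.131 ]
```

```bash
python3 -m jog '[{"offset":[0.279,-0.259,-0.04],"rotation":[0,0,0],"fingers":1},{"offset":[0.279,-0.259,-0.04],"rotation":[0,0,0],"fingers":1},{"offset":[0.279,-0.259,-0.04],"rotation":[0,0,0],"fingers":1},{"offset":[0.279,-0.259,-0.04],"rotation":[0,0,0],"fingers":1},{"offset":[0.279,-0.259,-0.04],"rotation":[0,0,0],"fingers":0.5},{"offset":[0.279,-0.259,-0.04],"rotation":[0,0,0],"fingers":0.5},{"offset":[0.279,-0.259,-0.04],"rotation":[0,0,0],"fingers":0.5}]'
python3 -m jog '[{"offset":[0.279,-0.259,0],"rotation":[0,0,0],"fingers":0.5},{"offset":[0.279,-0.259,0],"rotation":[0,0,0],"fingers":0.5},{"offset":[0.279,-0.259,0],"rotation":[0,0,0],"fingers":0.5},{"offset":[0.279,-0.259,0],"rotation":[0,0,0],"fingers":0.5},{"offset":[0.279,-0.259,0],"rotation":[0,0,0],"fingers":0.5},{"offset":[0.279,-0.259,0],"rotation":[0,0,0],"fingers":0.5},{"offset":[0.279,-0.259,0],"rotation":[0,0,0],"fingers":0.5},{"offset":[0,0,0],"rotation":[0,0,0],"fingers":0.5}]'
python3 - <<'E'
from h import *
go([.513,.06,.3],27)
im,ci=snap("wrist","w1.png")
print(ci['xyz'],list(ci['rotation']))
np.savez('w1.npz',xyz=ci['xyz'],rotation=ci['rotation'],mtx=ci['mtx'])
for q in ("tongs","block","case","prism","prism_knob"):
    print(q,[( [round(x) for x in d["bbox"]],round(d["conf"],2)) for d in manip.recognise("wrist",q)][:4])
E
```

```text
clock: 2.08
position: [0.41, -0.2049, 0.2928]
ee_rot: [0.979, 0.204, 0.0, 0.0]
ft_force: [1.6, 0.5, 0.6]
grip_width: 0.751
clock: 3.08
position: [0.5692, 0.1647, 0.2915]
ee_rot: [0.978, 0.207, -0.001, -0.002]
ft_force: [-0.9, -1.1, -0.5]
grip_width: 0.751
t 3.075 pos [0.5692 0.1647 0.2915] yaw 23.93 tilt [-0.0017  0.0029 -1.    ] off [-0.625  0.486 -0.058] len 0.79
rot [-0.0017  0.0001 -0.0268]
off after turn [-0.6506  0.452  -0.0567]
[0.64161912 0.19679146 0.41598042] [np.float64(0.8285351912453992), np.float64(-0.5384257871247984), np.float64(-0.08526752523740597), np.float64(0.12789275885240498)]
tongs [([409, 181, 444, 198], 0.88), ([360, 232, 395, 266], 0.77), ([346, 266, 371, 312], 0.69)]
block []
case [([217, 112, 326, 224], 0.81), ([365, 232, 382, 261], 0.43)]
prism [([248, 125, 275, 154], 0.89)]
prism_knob [([359, 228, 398, 263], 0.69), ([246, 127, 274, 154], 0.65)]
```

View pics/w1.png

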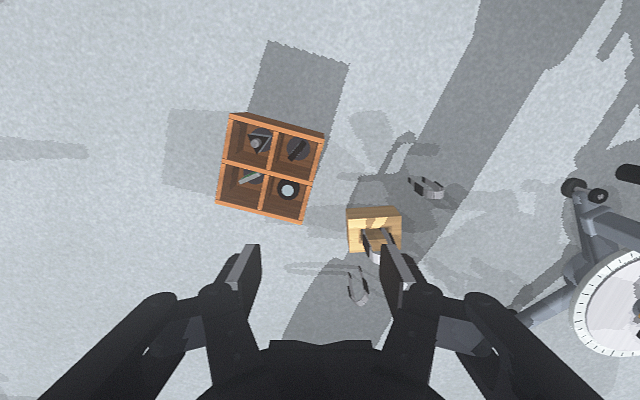

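Run:
```python
import cv2,numpy as np
a=cv2.imread('pics/w1.png')
x=cv2.resize(a[105:230,210:330],None,fx=3.2,fy=3.2,interpolation=cv2.INTER_CUBIC)
y=cv2.resize(a[170:320,335:455],None,fx=3.2,fy=3.2,interpolation=cv2.INTER_CUBIC)[:400]
cv2.imwrite('pics/c4.png',np.hstack([x,y]))
```

```text
(no output)
```

View pics/c4.png

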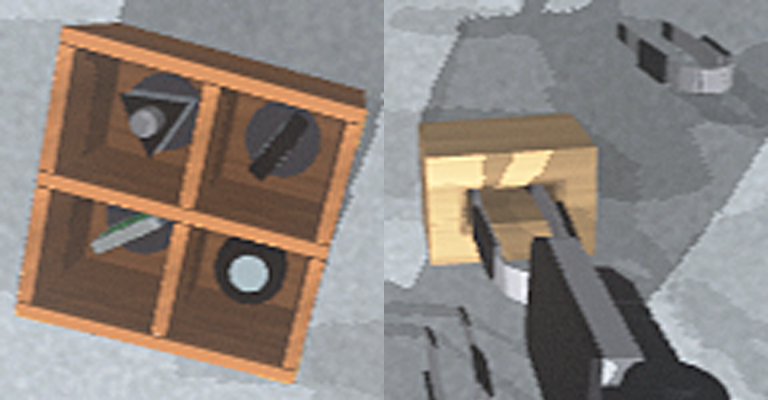

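```bash
cat > an.py <<'E'
from h import *
ci=dict(np.load('w1.npz'))
A=lambda x,y:(210+x/3.2,105+y/3.2); B=lambda x,y:(335+(x-384)/3.2,170+y/3.2)
c=np.array([atz(ci,A(*p),.08)[:2] for p in [(63,42),(362,118),(293,380),(18,312)]]); print(c.round(4),c.mean(0))
for i in range(4):
    d=c[(i+1)%4]-c[i]; print(np.linalg.norm(d),np.degrees(np.arctan2(d[1],d[0])))
k=atz(ci,A(147,119),.053); print("knob",k, "rel", k[:2]-c.mean(0))
b=np.array([atz(ci,B(*p),.046)[:2] for p in [(425,156),(597,148),(432,265)]]);print(b.round(4))
for i,j in((1,0),(0,2)):
    d=b[j]-b[i]; print(np.linalg.norm(d),np.degrees(np.arctan2(d[1],d[0])))
print("centre",(b[1]+b[2])/2)
E
python3 an.py
```

```text
[[0.5891 0.2874]
 [0.608  0.1792]
 [0.5026 0.1622]
 [0.4854 0.2713]] [0.54628338 0.22503102]
0.10979451377783551 -80.11863783231709
0.10670688651479063 -170.82903025473377
0.11041407142280715 98.9850645577265
0.1049892331140005 8.8285681911524
knob [0.57050854 0.25510419 0.053     ] rel [0.02422516 0.03007317]
[[0.5218 0.1026]
 [0.5556 0.0359]
 [0.4752 0.0767]]
0.0747808889920366 116.87900284890046
0.05339109862167053 -150.95639762168463
centre [0.51539743 0.05630426]
```

The prism (triangular cap, steel knob) is in the upper-left pocket, knob at native (256,142). Candidates for the tongs are (378,240) in the block, (425,188) free-standing and (357,287) free-standing. I choose the one in the block.

Run:
```python
from h import *
go([.515,.058,.22],28)
```

```text
t 3.375 pos [0.5697 0.1581 0.2926] yaw 23.41 tilt [ 7.e-04 -9.e-04 -1.e+00] off [-0.6    0.467  0.484] len 0.9
rot [ 0.0005 -0.0001 -0.04  ]
off after turn [-0.6353  0.4183  0.484 ]
```

```bash
python3 -m jog '[{"offset":[0,0,0],"rotation":[0,0,-0.04],"fingers":0.45},{"offset":[-0.212,0.14,0.16],"rotation":[0,0,0],"fingers":0.45},{"offset":[-0.212,0.14,0.16],"rotation":[0,0,0],"fingers":0.45},{"offset":[-0.212,0.14,0.16],"rotation":[0,0,0],"fingers":0.45},{"offset":[0,0,0],"rotation":[0,0,0],"fingers":0.45},{"offset":[0,0,0],"rotation":[0,0,0],"fingers":0.45}]'
python3 - <<'E'
from h import *
go([.515,.058,.22],28)
im,ci=snap("wrist","w2.png")
np.savez('w2.npz',xyz=ci['xyz'],rotation=ci['rotation'],mtx=ci['mtx'])
c=im[100:400,150:490,::-1].copy()
for p in ([.515,.058,.119],[.515,.058,.046]): print(proj(ci,p))
cv2.imwrite('pics/c5.png',cv2.resize(c,None,fx=2,fy=2,interpolation=cv2.INTER_CUBIC))
E
```

```text
clock: 4.12
position: [0.5155, 0.0589, 0.2212]
ee_rot: [0.97, 0.242, 0.001, 0.0]
ft_force: [-0.2, -0.8, 1.2]
grip_width: 0.724
t 4.125 pos [0.5155 0.0589 0.2212] yaw 28.06 tilt [ 1.6e-03 -2.0e-04 -1.0e+00] off [-0.006  0.004  0.008] len 0.01
rot [ 0.0005 -0.0006  0.0005]
off after turn [-0.0059  0.0038  0.0078]
[321.01293375 207.47739683]
[320.75111789 185.19898853]
```

View pics/c5.png

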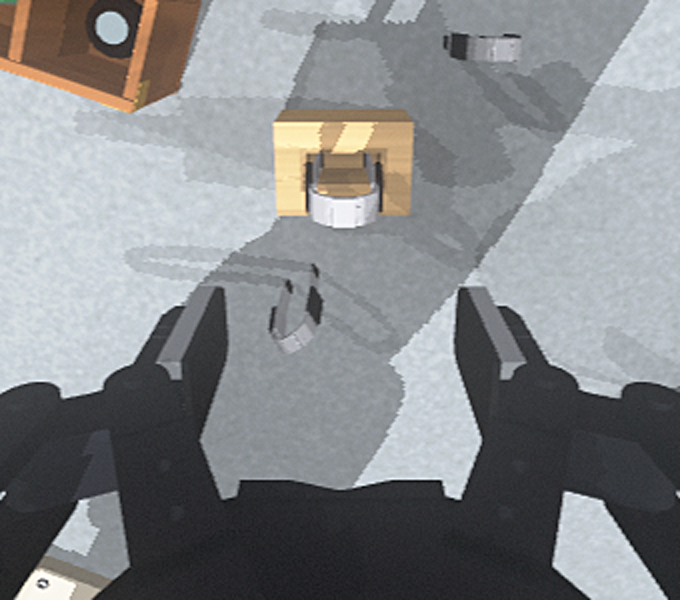

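The tongs' bow is at crop (344,212) and the prediction was (342,215). The block is square to the tool, so I can descend.

```bash
python3 -m jog '[{"offset":[0,0,0.25],"rotation":[0,0,0],"fingers":0.35},{"offset":[-0.005,0.003,0.25],"rotation":[0,0,0],"fingers":0.3},{"offset":[0,0,0.25],"rotation":[0,0,0],"fingers":0.3},{"offset":[0,0,0.2],"rotation":[0,0,0],"fingers":0.3},{"offset":[0,0,0.01],"rotation":[0,0,0],"fingers":0.3},{"offset":[0,0,0],"rotation":[0,0,0],"fingers":0.0},{"offset":[0,0,0],"rotation":[0,0,0],"fingers":-0.13},{"offset":[0,0,0],"rotation":[0,0,0],"fingers":-0.13}]' 20
python3 -m jog '[{"offset":[0,0,0],"rotation":[0,0,0],"fingers":-0.13},{"offset":[0,0,-0.08],"rotation":[0,0,0],"fingers":-0.13},{"offset":[0,0,-0.12],"rotation":[0,0,0],"fingers":-0.13},{"offset":[0,0,-0.12],"rotation":[0,0,0],"fingers":-0.13},{"offset":[0,0,0],"rotation":[0,0,0],"fingers":-0.13}]'
python3 - <<'E'
from h import *
go([.5,.058,.2]); print(manip.get_obs()['grip_width']*85)
im,ci=snap("wrist","w3.png")
im2,_=snap("scene"); im3,_=snap("side")
c=np.hstack([cv2.resize(im[60:300,200:440],(400,400)),cv2.resize(im2[160:240,280:360],(200,200)),cv2.resize(im3[190:270,280:360],(200,200))][:1]+[np.vstack([cv2.resize(im2[150:250,260:360],(200,200)),cv2.resize(im3[180:280,270:370],(200,200))])])
cv2.imwrite('pics/c6.png',c[:,:,::-1])
E
```

```text
clock: 5.18
position: [0.5156, 0.0586, 0.0776]
ee_rot: [0.97, 0.243, 0.001, 0.0]
ft_force: [0.7, -0.2, 4.6]
grip_width: 0.435
clock: 5.8
position: [0.5157, 0.0584, 0.1263]
ee_rot: [0.97, 0.243, 0.002, 0.001]
ft_force: [0.7, -0.3, -1.2]
grip_width: 0.437
t 5.8 pos [0.5157 0.0584 0.1263] yaw 28.11 tilt [ 3.3e-03 -3.0e-04 -1.0e+00] off [-0.093 -0.046 -0.492] len 0.5
37.17666704408332
```

View pics/c6.png

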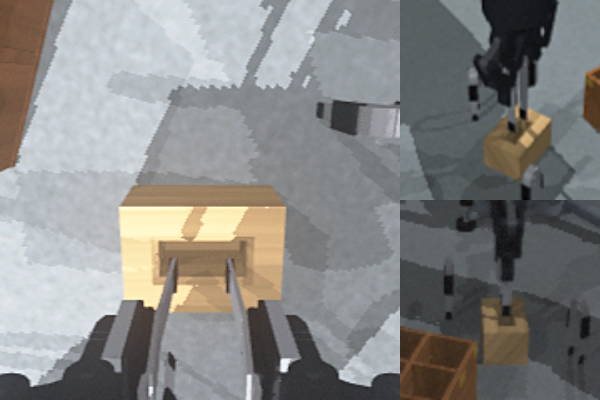

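Run:
```python
from h import *
go([.5705,.255,.20],9.2)
```

```text
t 5.95 pos [0.5144 0.0582 0.124 ] yaw 28.11 tilt [-4.e-04 -2.e-04 -1.e+00] off [ 0.948 -0.981 -0.507] len 1.46
rot [0.     0.0003 0.165 ]
off after turn [ 0.579  -1.2356 -0.5068]
```

```bash
python3 -m jog '[{"offset":[0,0,-0.255],"rotation":[0,0,0.0825],"fingers":-0.13},{"offset":[0,0,-0.255],"rotation":[0,0,0.0825],"fingers":-0.13},{"offset":[0.145,-0.309,0],"rotation":[0,0,0],"fingers":-0.13},{"offset":[0.145,-0.309,0],"rotation":[0,0,0],"fingers":-0.13},{"offset":[0.145,-0.309,0],"rotation":[0,0,0],"fingers":-0.13},{"offset":[0.145,-0.309,0],"rotation":[0,0,0],"fingers":-0.13},{"offset":[0,0,0],"rotation":[0,0,0],"fingers":-0.13},{"offset":[0,0,0],"rotation":[0,0,0],"fingers":-0.13}]'
python3 - <<'E'
from h import *
go([.5705,.255,.2],9.2); print(manip.get_obs()['grip_width']*85)
im,ci=snap("wrist","w4.png")
np.savez('w4.npz',xyz=ci['xyz'],rotation=ci['rotation'],mtx=ci['mtx'])
for z in(.053,.037):print(proj(ci,[.5705,.255,z]))
o=manip.get_obs(); print("tip",proj(ci,o['position']+R.from_quat(o['ee_rot']).apply([0,0,.0716])))
c=im[100:300,200:440,::-1]
cv2.imwrite('pics/c7.png',cv2.resize(c,None,fx=3,fy=3,interpolation=cv2.INTER_CUBIC))
E
```

```text
clock: 6.95
position: [0.5706, 0.2547, 0.1998]
ee_rot: [0.997, 0.08, -0.001, 0.0]
ft_force: [0.1, -1.0, -0.4]
grip_width: 0.433
t 6.95 pos [0.5706 0.2547 0.1998] yaw 9.22 tilt [-0.0015 -0.001  -1.    ] off [-0.    -0.002 -0.002] len 0.0
rot [0.0004 0.0008 0.0001]
off after turn [-0.0005 -0.0021 -0.0015]
36.79390952556878
[320.43587851 191.1892926 ]
[320.40738682 186.89786166]
tip [322.23682869 219.59332193]
```

View pics/c7.png

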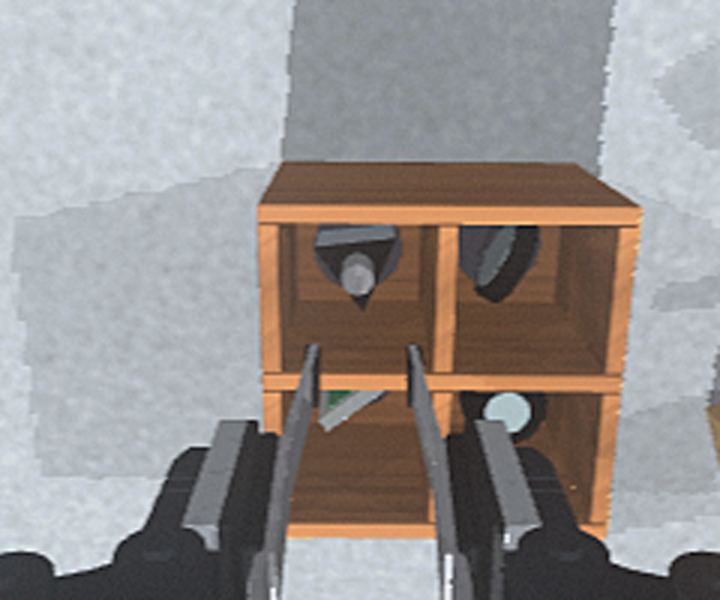

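```bash
python3 -m jog '[{"offset":[-0.015,-0.002,0.2],"rotation":[0,0,0],"fingers":-0.13},{"offset":[0,0,0.2],"rotation":[0,0,0],"fingers":-0.13},{"offset":[0,0,0.1],"rotation":[0,0,0],"fingers":-0.13},{"offset":[0,0,0.09],"rotation":[0,0,0],"fingers":-0.13},{"offset":[0,0,0],"rotation":[0,0,0],"fingers":-0.13},{"offset":[0,0,0],"rotation":[0,0,0],"fingers":-0.13}]'
python3 - <<'E'
from h import *
go([.5683,.255,.111],9.2); print(manip.get_obs()['grip_width']*85)
im,ci=snap("wrist","w5.png")
c=im[80:300,200:440,::-1]
cv2.imwrite('pics/c8.png',cv2.resize(c,None,fx=2.5,fy=2.5,interpolation=cv2.INTER_CUBIC))
E
```

```text
clock: 7.75
position: [0.5691, 0.2554, 0.1132]
ee_rot: [0.997, 0.08, 0.001, -0.0]
ft_force: [-0.5, -0.0, -0.7]
grip_width: 0.437
t 7.75 pos [0.5691 0.2554 0.1132] yaw 9.21 tilt [ 1.2e-03  4.0e-04 -1.0e+00] off [-0.005  0.002  0.015] len 0.02
rot [-0.0001 -0.0006  0.0001]
off after turn [-0.0054  0.0018  0.0148]
37.10704202704057
```

View pics/c8.png

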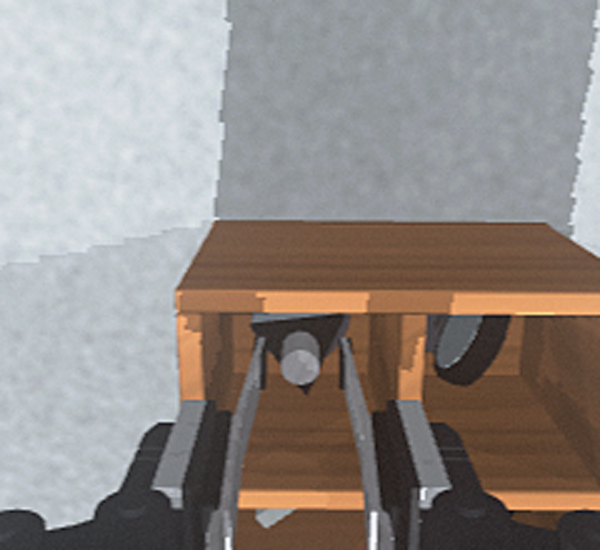

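The knob at crop (300,360) sits centred between the tips at (262,365) and (345,365). I'll squeeze.

```bash
python3 -m jog '[{"offset":[0,0,0.008],"rotation":[0,0,0],"fingers":-0.2},{"offset":[0,0,0],"rotation":[0,0,0],"fingers":-1},{"offset":[0,0,0],"rotation":[0,0,0],"fingers":-1},{"offset":[0,0,0],"rotation":[0,0,0],"fingers":-1},{"offset":[0,0,0],"rotation":[0,0,0],"fingers":-1}]' 30
python3 - <<'E'
from h import *
for i in range(2):
  go([.5683,.255,.111],9.2); print(manip.get_obs()['grip_width']*85)
E
```

```text
clock: 8.43
position: [0.5687, 0.2554, 0.1112]
ee_rot: [0.997, 0.08, 0.0, -0.0]
ft_force: [-0.6, 0.2, 1.0]
grip_width: 0.378
t 8.425 pos [0.5687 0.2554 0.1112] yaw 9.22 tilt [ 3.e-04  2.e-04 -1.e+00] off [-0.003  0.002  0.002] len 0.0
rot [-0.0001 -0.0001  0.0002]
off after turn [-0.0027  0.002   0.0016]
32.135680941501775
t 8.425 pos [0.5687 0.2554 0.1112] yaw 9.22 tilt [ 3.e-04  2.e-04 -1.e+00] off [-0.003  0.002  0.002] len 0.0
rot [-0.0001 -0.0001  0.0002]
off after turn [-0.0027  0.002   0.0016]
32.135680941501775
```

Width 32.1 mm means the tongs are shut on the knob. I'll lift.

```bash
python3 -m jog '[{"offset":[0,0,-0.08],"rotation":[0,0,0],"fingers":-1},{"offset":[0,0,-0.16],"rotation":[0,0,0],"fingers":-1},{"offset":[0,0,-0.2],"rotation":[0,0,0],"fingers":-1},{"offset":[0,0,-0.25],"rotation":[0,0,0],"fingers":-1},{"offset":[0,0,-0.25],"rotation":[0,0,0],"fingers":-1},{"offset":[0,0,-0.25],"rotation":[0,0,0],"fingers":-1},{"offset":[0,0,-0.16],"rotation":[0,0,0],"fingers":-1},{"offset":[0,0,0],"rotation":[0,0,0],"fingers":-1}]'
python3 - <<'E'
from h import *
go([.57,-.15,.31],9.2); print(manip.get_obs()['grip_width']*85)
im,ci=snap("wrist","w6.png");im2,c2=snap("scene","s6.png"); im3,c3=snap("side","d6.png")
p=manip.get_obs()['position']; u,v=np.round(proj(c2,p-[0,0,.07])).astype(int); a,b=np.round(proj(c3,p-[0,0,.07])).astype(int)
c=np.hstack([cv2.resize(im[80:300,200:440],(436,400)),np.vstack([cv2.resize(im2[v-50:v+50,u-50:u+50],(200,200)),cv2.resize(im3[b-50:b+50,a-50:a+50],(200,200))])])
cv2.imwrite('pics/c9.png',c[:,:,::-1])
E
```

```text
clock: 9.43
position: [0.569, 0.2557, 0.3158]
ee_rot: [0.997, 0.08, 0.002, -0.001]
ft_force: [-0.6, 0.2, -1.6]
grip_width: 0.379
t 9.425 pos [0.569  0.2557 0.3158] yaw 9.22 tilt [ 0.0032  0.0013 -1.    ] off [-0.427  2.671  0.035] len 2.71
rot [-0.0004 -0.0017  0.0002]
off after turn [-0.4256  2.6711  0.0387]
32.23589956955574
```

View pics/c9.png

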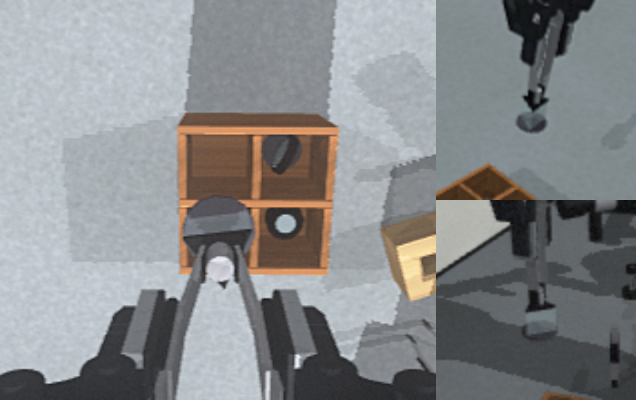

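Prism hangs straight in the tongs (wrist crop, knob (220,268)), and its pocket at (220,165) is empty. The other three accessories remain. Next I move towards the stage.

```bash
python3 -m jog '[{"offset":[-0.025,0.15,0],"rotation":[0,0,0],"fingers":-1},{"offset":[-0.05,0.3,0],"rotation":[0,0,0],"fingers":-1},{"offset":[-0.055,0.35,0],"rotation":[0,0,0],"fingers":-1},{"offset":[-0.06,0.37,0],"rotation":[0,0,0],"fingers":-1},{"offset":[-0.06,0.37,0],"rotation":[0,0,0],"fingers":-1},{"offset":[-0.06,0.37,0],"rotation":[0,0,0],"fingers":-1},{"offset":[-0.055,0.35,0],"rotation":[0,0,0],"fingers":-1},{"offset":[-0.04,0.25,0],"rotation":[0,0,0],"fingers":-1}]'
python3 -m jog '[{"offset":[0,0.03,0],"rotation":[0,0,0],"fingers":-1},{"offset":[0,0,0],"rotation":[0,0,0],"fingers":-1},{"offset":[0,0,0],"rotation":[0,0,0],"fingers":-1}]'
python3 - <<'E'
from h import *
go([.575,-.289,.31],9.2); print(manip.get_obs()['grip_width']*85)
im,ci=snap("wrist","w7.png")
np.savez('w7.npz',xyz=ci['xyz'],rotation=ci['rotation'],mtx=ci['mtx'])
print(proj(ci,[.575,-.289,.155]))
for q in ("stage","spectrometer"):print(q,[( [round(x) for x in d["bbox"]],round(d["conf"],2)) for d in manip.recognise("wrist",q)][:4])
E
```

```text
clock: 10.58
position: [0.5679, -0.1293, 0.3121]
ee_rot: [0.997, 0.079, -0.001, 0.0]
ft_force: [1.0, -0.1, -1.9]
grip_width: 0.382
clock: 10.95
position: [0.5697, -0.1289, 0.3133]
ee_rot: [0.997, 0.081, -0.0, -0.0]
ft_force: [-0.4, 0.6, -0.3]
grip_width: 0.378
t 10.95 pos [ 0.5697 -0.1289  0.3133] yaw 9.35 tilt [-3.e-04  5.e-04 -1.e+00] off [-0.138  1.059  0.022] len 1.07
rot [-0.0003  0.0001  0.0013]
off after turn [-0.1356  1.0595  0.0223]
32.103109243841615
[471.67668737 207.20801822]
stage [([294, 0, 639, 258], 0.62)]
spectrometer [([295, 0, 639, 257], 0.86)]
```

View pics/w7.png

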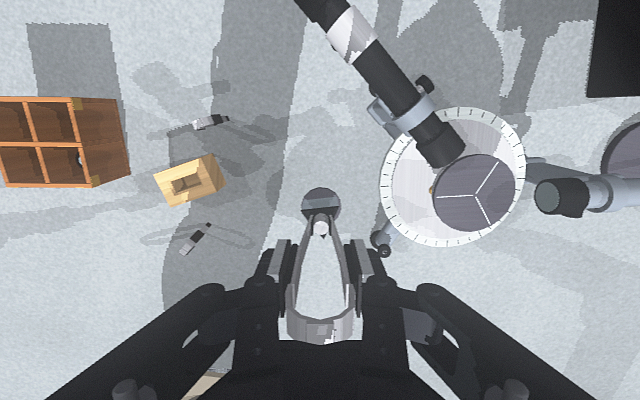

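The stage disc is at about (474,192) in the wrist image, spanning columns 432–516 and rows 153–231. The telescope tube end at (440,150) is beside it.

Run:
```python
from h import *
ci=dict(np.load('w7.npz'))
for p in [(474,192),(432,192),(516,192),(474,153.5),(474,231)]: print(atz(ci,p,.155))
c2=manip.camera_info("scene"); g=atz(ci,(474,192.3),.155); print("in scene",proj(c2,g),"side",proj(manip.camera_info("side"),g))
go([g[0],g[1],.313],9.2)
```

```text
[ 0.59142804 -0.2859899   0.155     ]
[ 0.58434537 -0.24307965  0.155     ]
[ 0.59850888 -0.32888897  0.155     ]
[ 0.62968186 -0.27304498  0.155     ]
[ 0.54918386 -0.30028515  0.155     ]
in scene [177.32734617 268.02534437] side [347.39060604 140.50973609]
t 11.1 pos [ 0.5697 -0.1295  0.3137] yaw 9.31 tilt [ 1.e-04  0.e+00 -1.e+00] off [-0.028  1.054  0.004] len 1.05
rot [-0.     -0.0001  0.001 ]
off after turn [-0.0261  1.0536  0.0043]
```

```bash
python3 -m jog '[{"offset":[-0.005,0.15,0],"rotation":[0,0,0],"fingers":-1},{"offset":[-0.007,0.28,0],"rotation":[0,0,0],"fingers":-1},{"offset":[-0.008,0.3,0],"rotation":[0,0,0],"fingers":-1},{"offset":[-0.008,0.22,0],"rotation":[0,0,0],"fingers":-1},{"offset":[0,0.104,0.1],"rotation":[0,0,0],"fingers":-1},{"offset":[0,0,0.13],"rotation":[0,0,0],"fingers":-1},{"offset":[0,0,0],"rotation":[0,0,0],"fingers":-1},{"offset":[0,0,0],"rotation":[0,0,0],"fingers":-1}]'
python3 - <<'E'
from h import *
go([.5914,-.286,.261],9.2); print(manip.get_obs()['grip_width']*85)
im,ci=snap("wrist","w8.png")
print(proj(ci,[.5914,-.286,.155])); p=manip.get_obs()['position']; print("under",proj(ci,p-[0,0,.105]),proj(ci,p-[0,0,.058]))
cv2.imwrite('pics/c10.png',cv2.resize(im[100:300,200:440,::-1],None,fx=3,fy=3,interpolation=cv2.INTER_CUBIC))
E
```

```text
clock: 12.1
position: [0.5911, -0.2867, 0.2796]
ee_rot: [0.997, 0.081, 0.0, 0.0]
ft_force: [-0.1, 0.6, -1.3]
grip_width: 0.375
t 12.1 pos [ 0.5911 -0.2867  0.2796] yaw 9.27 tilt [ 5.e-04 -0.e+00 -1.e+00] off [ 0.003 -0.004  0.124] len 0.12
rot [ 0.     -0.0002  0.0006]
off after turn [ 0.003  -0.0043  0.1238]
31.86955705358509
[320.16697153 197.6773236 ]
under [321.10006063 205.11748708] [321.33645003 227.14823724]
```

View pics/c10.png

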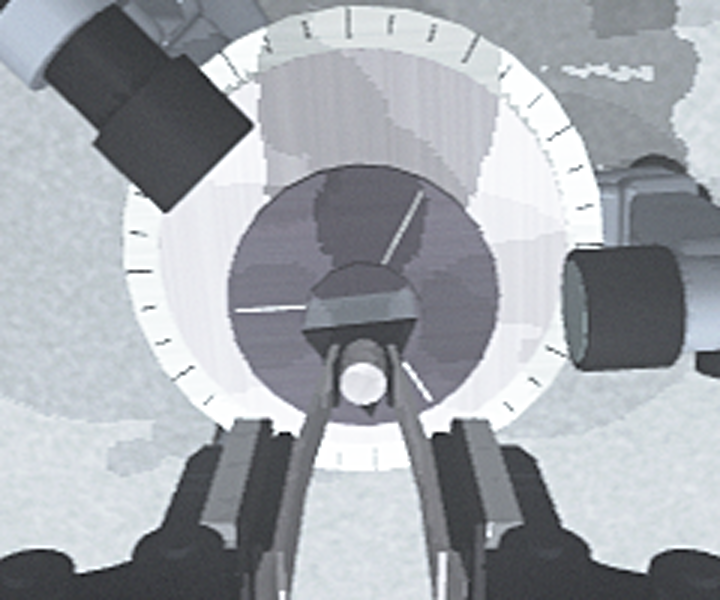

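Stage disc centre measured (362,294) in the crop, which matches the prediction within a pixel. I'll lower.

```bash
python3 -m jog '[{"offset":[0.002,-0.003,0.06],"rotation":[0,0,0],"fingers":-1},{"offset":[0,0,0.045],"rotation":[0,0,0],"fingers":-1},{"offset":[0,0,0],"rotation":[0,0,0],"fingers":-1},{"offset":[0,0,0],"rotation":[0,0,0],"fingers":-1}]'
python3 -m jog '[{"offset":[0,0,0.01],"rotation":[0,0,0],"fingers":-1},{"offset":[0,0,0],"rotation":[0,0,0],"fingers":-1}]'
python3 -m jog '[{"offset":[0,0,0.007],"rotation":[0,0,0],"fingers":-1},{"offset":[0,0,0],"rotation":[0,0,0],"fingers":-1}]'
```

```text
clock: 12.65
position: [0.5911, -0.2869, 0.2635]
ee_rot: [0.997, 0.08, 0.0, 0.0]
ft_force: [0.3, -0.6, -1.5]
grip_width: 0.381
clock: 12.9
position: [0.591, -0.2869, 0.2619]
ee_rot: [0.997, 0.08, 0.0, 0.0]
ft_force: [-0.2, 0.4, -1.4]
grip_width: 0.378
clock: 13.15
position: [0.591, -0.2868, 0.2608]
ee_rot: [0.997, 0.08, -0.0, 0.0]
ft_force: [0.2, 0.1, -1.8]
grip_width: 0.38
```

```bash
for i in 1; do python3 -m jog '[{"offset":[0,0,0.006],"rotation":[0,0,0],"fingers":-1},{"offset":[0,0,0],"rotation":[0,0,0],"fingers":-1}]'
python3 -m jog '[{"offset":[0,0,0.006],"rotation":[0,0,0],"fingers":-1},{"offset":[0,0,0],"rotation":[0,0,0],"fingers":-1}]'; done
```

```text
clock: 13.4
position: [0.5911, -0.287, 0.2602]
ee_rot: [0.997, 0.08, 0.0, 0.0]
ft_force: [0.8, -1.1, 0.4]
grip_width: 0.383
clock: 13.65
position: [0.5913, -0.287, 0.2599]
ee_rot: [0.997, 0.08, 0.001, 0.0]
ft_force: [-1.4, 0.0, 5.2]
grip_width: 0.377
```

Contact with the stage is felt: +5 N at TCP z 0.260, as predicted. I'll release and rise.

```bash
python3 -m jog '[{"offset":[0,0,-0.002],"rotation":[0,0,0],"fingers":-0.22},{"offset":[0,0,0],"rotation":[0,0,0],"fingers":-0.17},{"offset":[0,0,0],"rotation":[0,0,0],"fingers":-0.13},{"offset":[0,0,0],"rotation":[0,0,0],"fingers":-0.13},{"offset":[0,0,0],"rotation":[0,0,0],"fingers":-0.13}]'
python3 - <<'E'
from h import *
im,ci=snap("wrist","w9.png"); print(manip.get_obs()['grip_width']*85)
cv2.imwrite('pics/c11.png',cv2.resize(im[120:280,220:420,::-1],None,fx=3,fy=3,interpolation=cv2.INTER_CUBIC))
E
```

```text
clock: 14.28
position: [0.591, -0.2868, 0.2593]
ee_rot: [0.997, 0.08, -0.0, 0.0]
ft_force: [-0.4, -0.2, 0.3]
grip_width: 0.435
36.72411106443282
```

View pics/c11.png

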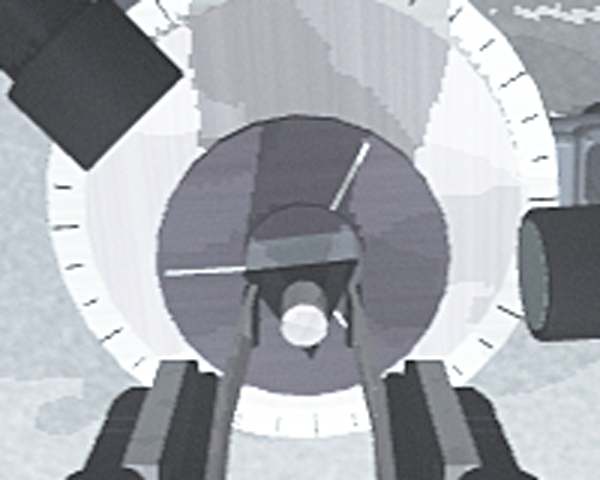

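The prism stands centred on the stage with both tips clear of the knob (305,325). I've viewed 12 pictures, so from here I check by numbers. I'll rise straight up.

```bash
python3 -m jog '[{"offset":[0,0,-0.08],"rotation":[0,0,0],"fingers":-0.13},{"offset":[0,0,-0.12],"rotation":[0,0,0],"fingers":-0.13},{"offset":[0,0,-0.15],"rotation":[0,0,0],"fingers":-0.13},{"offset":[0,0,-0.08],"rotation":[0,0,0],"fingers":-0.13},{"offset":[0,0,0],"rotation":[0,0,0],"fingers":-0.13}]'
python3 - <<'E'
from h import *
go([.5156,.0586,.32],28.1)
im,ci=snap("wrist","w10.png")
for q in ("prism","prism_knob"):print(q,[( [round(x) for x in d["bbox"]],round(d["conf"],2)) for d in manip.recognise("wrist",q)][:3])
for z in (.155,.186,.202): print(proj(ci,[.591,-.2868,z]))
E
```

```text
clock: 14.95
position: [0.5915, -0.2869, 0.3252]
ee_rot: [0.997, 0.08, 0.001, 0.001]
ft_force: [-0.7, 0.6, -0.8]
grip_width: 0.433
t 14.95 pos [ 0.5915 -0.2869  0.3252] yaw 9.21 tilt [ 2.1e-03 -9.0e-04 -1.0e+00] off [-0.13  -2.354  0.032] len 2.36
rot [ 0.0008 -0.0008 -0.1648]
off after turn [ 0.6387 -2.2698  0.0348]
prism [([307, 172, 337, 208], 0.58)]
prism_knob [([305, 172, 338, 208], 0.65), ([47, 145, 130, 204], 0.29)]
[320.45993482 185.89970265]
[320.53871599 194.21097882]
[320.5863798  199.23942707]
```

```bash
python3 -m jog '[{"offset":[0,0,0],"rotation":[0,0,-0.0824],"fingers":-0.13},{"offset":[0,0,0],"rotation":[0,0,-0.0824],"fingers":-0.13},{"offset":[0.08,-0.284,0],"rotation":[0,0,0],"fingers":-0.13},{"offset":[0.08,-0.284,0],"rotation":[0,0,0],"fingers":-0.13},{"offset":[0.08,-0.284,0],"rotation":[0,0,0],"fingers":-0.13},{"offset":[0.08,-0.284,0],"rotation":[0,0,0],"fingers":-0.13},{"offset":[0.08,-0.284,0],"rotation":[0,0,0],"fingers":-0.13},{"offset":[0.08,-0.284,0],"rotation":[0,0,0],"fingers":-0.13}]'
python3 -m jog '[{"offset":[0.08,-0.284,0.1],"rotation":[0,0,0],"fingers":-0.13},{"offset":[0.08,-0.284,0.3],"rotation":[0,0,0],"fingers":-0.13},{"offset":[0,0,0.3],"rotation":[0,0,0],"fingers":-0.13},{"offset":[0,0,0.3],"rotation":[0,0,0],"fingers":-0.13},{"offset":[0,0,0],"rotation":[0,0,0],"fingers":-0.13},{"offset":[0,0,0],"rotation":[0,0,0],"fingers":-0.13}]'
python3 - <<'E'
from h import *
go([.5156,.0586,.0785],28.1); print(manip.get_obs()['grip_width']*85)
E
```

```text
clock: 16.1
position: [0.5334, -0.0262, 0.3231]
ee_rot: [0.97, 0.243, -0.0, -0.0]
ft_force: [0.5, 0.2, 0.5]
grip_width: 0.439
clock: 16.85
position: [0.516, 0.0587, 0.1757]
ee_rot: [0.97, 0.243, 0.001, 0.0]
ft_force: [0.4, 0.0, 0.1]
grip_width: 0.431
t 16.85 pos [0.516  0.0587 0.1757] yaw 28.09 tilt [ 1.3e-03  3.0e-04 -1.0e+00] off [-0.003 -0.001  0.648] len 0.65
rot [ 0.0002 -0.0007 -0.0001]
off after turn [-2.500e-03 -3.000e-04  6.482e-01]
36.643743778946046
```

```bash
python3 -m jog '[{"offset":[-0.002,0,0.2],"rotation":[0,0,0],"fingers":-0.13},{"offset":[0,0,0.15],"rotation":[0,0,0],"fingers":-0.13},{"offset":[0,0,0.1],"rotation":[0,0,0],"fingers":-0.13},{"offset":[0,0,0],"rotation":[0,0,0],"fingers":-0.13}]'
python3 -m jog '[{"offset":[0,0,0.1],"rotation":[0,0,0],"fingers":-0.13},{"offset":[0,0,0.08],"rotation":[0,0,0],"fingers":-0.13},{"offset":[0,0,0],"rotation":[0,0,0],"fingers":-0.13}]'
```

```text
clock: 17.35
position: [0.5153, 0.0584, 0.1071]
ee_rot: [0.97, 0.243, 0.0, -0.0]
ft_force: [-0.2, 0.2, -1.0]
grip_width: 0.436
clock: 17.73
position: [0.5144, 0.0584, 0.0787]
ee_rot: [0.97, 0.243, -0.001, -0.0]
ft_force: [-0.0, 0.5, -0.6]
grip_width: 0.434
```

```bash
python3 -m jog '[{"offset":[0,0,0.006],"rotation":[0,0,0],"fingers":-0.13},{"offset":[0,0,0],"rotation":[0,0,0],"fingers":-0.13},{"offset":[0,0,0],"rotation":[0,0,0],"fingers":0.0},{"offset":[0,0,0],"rotation":[0,0,0],"fingers":0.2},{"offset":[0,0,0],"rotation":[0,0,0],"fingers":0.4},{"offset":[0,0,0],"rotation":[0,0,0],"fingers":0.4}]'
python3 -m jog '[{"offset":[0,0,-0.1],"rotation":[0,0,0],"fingers":0.4},{"offset":[0,0,-0.2],"rotation":[0,0,0],"fingers":0.4},{"offset":[0,0,-0.3],"rotation":[0,0,0],"fingers":0.4},{"offset":[0,0,-0.36],"rotation":[0,0,0],"fingers":0.4},{"offset":[0,0,0],"rotation":[0,0,0],"fingers":0.4},{"offset":[0,0,0],"rotation":[0,0,0],"fingers":0.4}]'
python3 - <<'E'
from h import *
a=cv2.imread('pics/w2.png').astype(int)
go([.515,.058,.2212],28.06)
im,ci=snap("wrist","w11.png")
rec=lambda n,q:print(n,q,[( [round(x) for x in d["bbox"]],round(d["conf"],2)) for d in manip.recognise(n,q)][:4])
rec("wrist","tongs"); print("bow exp",proj(ci,[.515,.058,.119]))
b=im[:,:,::-1].astype(int)
d=np.abs(a-b).max(2)[140:245,280:365]; print("diff vs first view",(d>40).sum(), d.mean())
for n in("scene","side"):
    i,c=snap(n,n+"9.png"); rec(n,"tongs"); rec(n,"prism"); print("prism exp",proj(c,[.591,-.287,.17]))
# bow silhouette in both wrist views
for I in(a,b):
    g=I[190:225,295:350]; m=(g.min(2)>185)&(g.max(2)-g.min(2)<25); y,x=np.nonzero(m); print(len(x),x.mean()+295,y.mean()+190,x.min()+295,x.max()+295)
E
```

```text
clock: 18.48
position: [0.5151, 0.0584, 0.0789]
ee_rot: [0.97, 0.243, 0.0, 0.0]
ft_force: [0.4, 0.4, 0.4]
grip_width: 0.7
clock: 19.23
position: [0.5149, 0.0584, 0.2231]
ee_rot: [0.97, 0.243, 0.0, 0.0]
ft_force: [-1.4, 0.2, 0.1]
grip_width: 0.703
t 19.225 pos [0.5149 0.0584 0.2231] yaw 28.1 tilt [ 6.e-04 -4.e-04 -1.e+00] off [-0.001  0.003  0.013] len 0.01
rot [ 0.0003 -0.0002  0.0003]
off after turn [-0.0007  0.0025  0.013 ]
wrist tongs [([283, 230, 310, 277], 0.85), ([373, 118, 411, 128], 0.82), ([299, 178, 342, 212], 0.72)]
bow exp [320.77543806 205.73153956]
diff vs first view 694 12.795854341736694
scene tongs [([321, 231, 333, 258], 0.75), ([292, 182, 300, 210], 0.54), ([313, 194, 324, 223], 0.51)]
scene prism [([167, 251, 186, 279], 0.62)]
prism exp [174.76116096 263.43785561]
side tongs [([350, 230, 365, 260], 0.74), ([315, 210, 327, 239], 0.58), ([292, 206, 300, 239], 0.43)]
side prism []
prism exp [347.82308964 135.57416584]
411 320.1508515815085 205.06082725060827 305 337
438 319.6917808219178 203.013698630137 304 336
```

```bash
python3 -c "
from workcell import manip
print(manip.hand_in())"
```

```text
the job is handed in; nothing more can be done
None
```

The job is handed in at about 20 s of the 48 s allowed. The prism stands on the spectrometer stage and the tongs are back in their block. No verdict is reported, so this rests on my own checks.

- **Pick-up:** I took the largest tongs from the block at 37 mm, then squeezed the prism's knob at 30 N. The plates read 32.1 mm, which means they were shut on the knob. The lift picture showed the prism hanging straight, its pocket empty and the other three accessories still in place.
- **Placing:** I felt the stage at TCP z 0.260 m, the height I had worked out. The release picture showed the prism centred with both tips clear of the knob. The network still found it there in the wrist view and later in the scene view, within 2 px of the expected spot.
- **Tongs returned:** The bow reappeared about 2 px (under 2 mm) from where it was before pick-up. The gripper was clear above the block when I handed in.

**Not fully confirmed:**
- The network missed the prism in the last side view.
- My early rough side-camera estimate of the stage was about 25 mm off. The scene and wrist views agreed with each other, so I used those.
- I had used all 12 picture views, so the final state was checked by numbers only.

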